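Turn the brush-rest arm end for end on its pin

ROBOT

A 6-joint arm with a two-finger parallel gripper is mounted at the origin on the work surface. World frame = base frame: x ahead of the robot, y to its left, z up, the work surface at z = 0. Lengths are in m, angles in degrees, forces in N, time in s.
With the tool pointing down it reaches from about 0.35 to 0.875 m from the base axis. Payload 4.2 kg.
Tool frame: the origin (TCP) lies where the fingers leave the gripper's body, on its centre line; the fingertips stand 70 mm ahead of it and the grasp point (between the pads) lies 51 mm ahead of it (manip.finger_overhang is the distance from the TCP to the fingertips, in m); x points along the fingers, y is the direction in which the jaws open and shut, and the axes are right-handed (so a half turn about x gives the same grasp; the last joint's range is limited). The gripper opens to 87 mm and grips with 3 to 60 N. Pads are 19 mm wide; open, the fingers measure 117 mm over their backs; the gripper's body (75 mm by 190 mm) begins 51 mm behind the grasp point.
Start: joints at [91.593, 22.042, 0.453, 0, -68.411, -14.817], TCP at [0.143, 0.608, 0.292] pointing down, gripper open.
Joint ranges: [-179.83, 179.83], [-69.29, 118.12], [-61.27, 80.66], [-181.25, 117.63], [-171.15, -9.14], [-177.46, 177.46]. Speed limits (degrees/s): [159.86, 159.86, 180, 180, 180, 180].

INTERFACE

Orientations are given as [roll, pitch, yaw] about the fixed x, y, z axes, in that order (R = Rz(yaw) Ry(pitch) Rx(roll)).
In Python, from plant import readout, vision, close_job, manip gives the robot as it stands. The module is installed in compiled form; this text tells all that it offers.
- The arm moves only by the tool send_rows, never from a script. Its argument "steps" is a list of rows, each a list of 6 numbers: the shift along the tool's x, y, z in m, then the turn, a rotation vector about the tool's x, y, z in rad. In form: [[x, y, z, ax, ay, az], ...]. A call has 1 to 20 rows; each row is the pose to reach, as a shift and turn from the pose measured when the call began, along the tool's axes at that moment; what a row does not reach only later rows make up. A row lasts 1/8 s, in which the tool goes at most 62.5 mm and 10.7 degrees, less where a joint would pass 70% of its speed; a pose out of reach is approached as far as the arm can. A call with a gripper value outside its range is refused whole. "claw" is the closure in counts, from 0 (fully open) to 255 (shut), set as the call begins (left out, the last holds). The fingers move at their own pace and stop on an object; "squeeze" is the grip in N (left out, the last holds). Time passes only in rows, so rows that repeat a pose let the fingers close. It gives the time, the measured TCP pose, the force and the opening at its end, in the units of the state.
- readout.get_obs(): the state, without advancing time (a new reading comes with each control period).
- vision.read_camera(name): name is "scene" or "top" or "wrist"; returns a dict with "color" (400x640x3 uint8, blue, green, red), "depth" (400x640 float32, m along the optical axis (not along the pixel's ray), 0 where there is no reading), "camera_matrix" (3x3 intrinsics, pixels), "k1" (the pictures are not rectified: a ray, as slopes to the right and down, at radius r is drawn at 1 + k1 r^2 times it, then the intrinsics apply), "cam_to_world" (4x4, takes a point from camera to world coordinates); the wrist camera has in their place "T_tool_cam" (4x4, takes a point from camera to tool coordinates, whose origin is the TCP and whose axes are the tool frame's). Camera axes: x right, y up, looking along -z (the intrinsics and any distortion apply to the point x, -y, -z); pixel columns grow to the right and rows downward; lengths in m; the calibration is good to about 2 mm. A picture is of the moment at which its call begins: read the wrist's pose just before it.
- close_job(): hands the job in, once; it reports no verdict.
The state is a dict: "time_s": time; "joints": joint angles; "joint_velocities": joint speeds; "tau": joint torques, N m; "tool_pos": TCP position; "tool_rot": TCP orientation; "wrist_force": force on the tool from outside, world axes, zero at the start; "wrist_torque": the same for the moment, N m; "grip_width": finger opening in m.
Only numpy, scipy, OpenCV 4.12 (cv2) and the standard library are available. Lean on these libraries where they do the work, as an engineer would, in place of code of your own. Each camera call takes 0.05 s, during which the arm holds its last target. There are 200 camera calls.

TASK

The wooden arm of the brush stand sits on its pin the wrong way round, pronged end at the pin. Lift it right off, turn it end for end and lower it back (do not drop it) with its plain end's eye on the pin, so that it lies flat along the stand on post and rest block with the prongs at the drip dish. Let go, and leave the white bowl and the paperweight where they are.

Things in the scene. Friction and masses are not known exactly. Their poses are not given: they have to be found in the camera images.
- bar_middle (a point): Loose wooden arm, 120 g, 217 mm long: a straight bar 24 mm wide, 14 mm thick, free on both sides (grip it here), between two 44 mm round eyes with 24 mm holes, centred at x = +80 and -80 mm. Point: midway between the eyes, half-way up. x axis: to the pronged end, where a 90 mm crossbar at x = 108 mm has four prongs 18-26 mm high; z up. At the start the x = +80 eye is on the pin.
- pin_seat (a point): Fixed stand: board 12 mm thick, round post with a steel pin, level rest block at x = 160 mm (30 x 70 mm), white drip dish at x = 220 mm (68 mm wide, lower). Point: foot of the pin on the post's top, 50 mm above the table; the arm's underside rests at this level on post and block. Pin 12 mm thick, 28 mm high, top 9 mm tapered to 5 mm. x axis: along the board from pin to block; z up.
- ink_bowl: Bystander, not to be moved: loose white bowl, 110 mm across, 55 mm high, 150 to 210 mm to one side of the stand's centre line; origin under its centre. On the same side, off the pin's end and 200 mm or more from the arm's middle, stands a black ink bottle 130 mm high.
- paperweight: Bystander, not to be moved: loose plain wooden bar without eyes, 200 x 28 x 16 mm with a small steel knob on top (23 mm high in all), lying on the table along the stand's other side, 110 to 140 mm from its centre line; origin under its centre, x along it.

How it is judged (in metres and radians):
On the way, in this order (a step that is already met when the one before it is completed fails the run):
1. the arm has been lifted right off the pin, its underside above the pin's tip (z of bar_middle in the frame of pin_seat above 0.037 m), for 0.1 s.
2. the eye at the plain end has been lowered over the pin to within 17 mm of its seat while the arm is still held (x of pin_seat in the frame of bar_middle between -0.095 and -0.065 m and y of pin_seat in the frame of bar_middle between -0.015 and 0.015 m and z of bar_middle in the frame of pin_seat below 0.024 m and contact force between the fingers and swing_arm above 0.5 N), for 0.05 s.
At the end, for the whole second after the job is handed in: The arm is released, at rest and flat on the stand (within 5 degrees of level, 6 mm in height), its plain end's eye on the pin (within 15 mm) and its pronged end towards the dish: the arm's middle is within 22 mm (15 degrees) of the line from the pin to the rest block (x of pin_seat in the frame of bar_middle between -0.095 and -0.065 m and y of pin_seat in the frame of bar_middle between -0.015 and 0.015 m and z of bar_middle in the frame of pin_seat between -0.001 and 0.013 m and angle between bar_middle's own z axis and vertical below 0.09 rad and x of bar_middle in the frame of pin_seat above 0.05 m and y of bar_middle in the frame of pin_seat between -0.022 and 0.022 m and linear speed of swing_arm below 0.02 m/s); the robot touches nothing.
It fails at once if the white bowl is moved by more than 30 mm (distance of ink_bowl from where it was at the start of the episode above 0.03 m).
It fails at once if the paperweight is moved by more than 30 mm (distance of paperweight from where it was at the start of the episode above 0.03 m).
It also fails if it takes over 37 s, if anything falls off the work surface, if the arm or the gripper's body presses on something with over 40 N, if the wrist force passes 120 N, or if a joint passes its speed limit or range.

## Working session

There is one attempt and no reset: what is moved stays moved. The work goes in short steps, Python scripts to look and compute and a tool call to move; the robot and the scene stay as the last step left them, time stands still between calls to the robot, and variables do not carry over. Pictures are saved under pics/ and viewed, about 8 in all and at most 12, crops included, and the job is handed in when it is done.

Besides the shell and the picture viewer there is one more tool, called after "Call:" as a command line: name --pt "numbers of a row" for each row, then --argument value for the rest. send_rows: Moves the arm, as the interface text tells. Its arguments: {"type":"object","properties":{"steps":{"type":"array","items":{"type":"array","items":{"type":"number"}}},"claw":{"type":"number"},"squeeze":{"type":"number"}},"required":["steps"]}

```bash
mkdir -p pics
cat > h.py <<'E'
import numpy as np, cv2
from scipy.spatial.transform import Rotation as R
from plant import readout, vision, manip
def toolT(o):
    T=np.eye(4); T[:3,:3]=R.from_euler('xyz',o['tool_rot'],degrees=True).as_matrix(); T[:3,3]=o['tool_pos']; return T
def look(name):
    o=readout.get_obs(); c=vision.read_camera(name)
    c['T']=np.array(c['cam_to_world']) if 'cam_to_world' in c else toolT(o)@np.array(c['T_tool_cam'])
    return c
def rays(c,uv):
    K=np.array(c['camera_matrix']); k=float(c['k1'])
    p=cv2.undistortPoints(np.float32(uv).reshape(-1,1,2),K,np.array([k,0,0,0.])).reshape(-1,2).astype(float)
    return np.c_[p[:,0],-p[:,1],-np.ones(len(p))]@c['T'][:3,:3].T
def plane(c,uv,z):
    d=rays(c,uv); o=c['T'][:3,3]; return o+d*((z-o[2])/d[:,2])[:,None]
def cloud(c):
    v,u=np.mgrid[0:400,0:640]; d=rays(c,np.c_[u.ravel(),v.ravel()]); return (c['T'][:3,3]+d*c['depth'].reshape(-1,1)).reshape(400,640,3)
E
python3 - <<'E'
from h import *
print(readout.get_obs())
c=look('top'); s=look('scene'); 
cv2.imwrite('pics/top.png',c['color']); cv2.imwrite('pics/scene.png',s['color'])
np.savez('top.npz',**{k:c[k] for k in c}); print(c['T'],c['k1'],c['camera_matrix'])
print(manip.finger_overhang)
E
```

```text
{'time_s': 0.0, 'joints': array([ 9.15936428e+01,  2.20904531e+01,  3.80715653e-01, -2.82835689e-02,
       -6.84127672e+01, -1.48147014e+01]), 'joint_velocities': array([ 0.08605947, -0.05641788,  0.00187434,  0.017651  , -0.07728642,
        0.09371146]), 'tau': array([-1.03579252e-04, -3.90669036e+01,  1.87406230e+01,  4.22009781e+00,
        1.09243928e-02, -1.93127357e-04]), 'tool_pos': array([0.14283775, 0.60799568, 0.29117092]), 'tool_rot': array([  92.70835125,   89.87470647, -100.52314146]), 'wrist_force': array([-0.22154772, -0.19324282,  0.22521598]), 'wrist_torque': array([-0.0307248 ,  0.03390292, -0.0484755 ]), 'grip_width': 0.08732792650726652}
[[ 0.02437362  0.98696193 -0.15909768  0.46642833]
 [-0.99964579  0.02576294  0.00667549  0.06509493]
 [ 0.01068727  0.15887862  0.98724028  0.87249137]
 [ 0.          0.          0.          1.        ]] -0.03599049885211249 [[488.50738901   0.         316.59792806]
 [  0.         488.50738901 204.67153972]
 [  0.           0.           1.        ]]
0.0697
```

View pics/top.png

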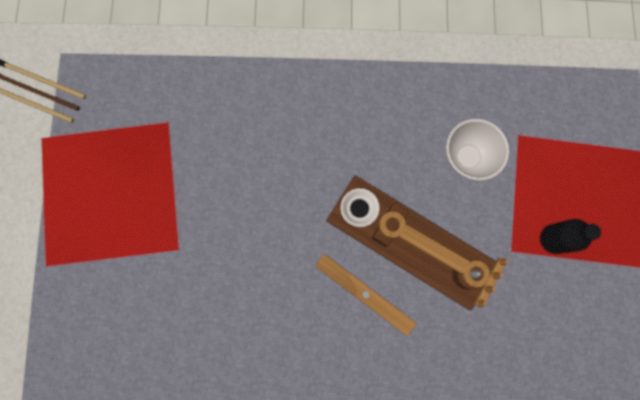

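View pics/scene.png

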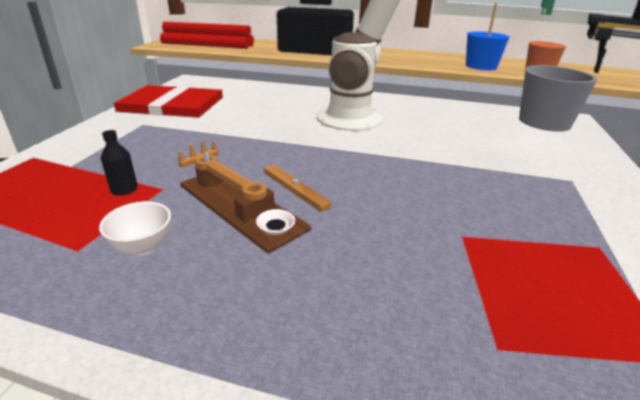

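The top view shows the arm with its plain eye at about (393,224) and its pin eye at (475,274). The dish is at (360,208), the bowl at (477,150), the paperweight at (365,294) and the bottle at about (570,235). The scene view shows the same layout.

Run:
```python
from h import *
c=dict(np.load('top.npz'))
P=plane(c,[[393,224],[475,274]],0.064); print('eyes',P, np.linalg.norm(P[0]-P[1]))
print('dish',plane(c,[[360,208]],0.03),'bowl',plane(c,[[477,150]],0.05),'pw',plane(c,[[365,294],[320,262],[411,328]],0.016),'bottle',plane(c,[[592,233]],0.13))
d=P[0]-P[1]; print('board heading deg',np.degrees(np.arctan2(d[1],d[0])),'mid',P.mean(0))
T=toolT(readout.get_obs()); print(T.round(3))
X=cloud(c); print('depth pts',X[224,393],X[274,475],X[249,434],X[265,320])
w=look('wrist'); print(w['T'].round(3),w['camera_matrix'],np.array(w['T_tool_cam']).round(3)); cv2.imwrite('pics/w0.png',w['color'])
```

```text
eyes [[ 0.56736232 -0.06873773  0.064     ]
 [ 0.48757891 -0.20480594  0.064     ]] 0.15773379865479378
dish [[ 0.59828954 -0.01655514  0.03      ]] bowl [[ 0.70322939 -0.21886427  0.05      ]] pw [[ 0.45019597 -0.02820356  0.016     ]
 [ 0.50337265  0.05090358  0.016     ]
 [ 0.39437962 -0.10787927  0.016     ]] bottle [[ 0.5526995  -0.36857185  0.13      ]]
board heading deg 59.614830006782746 mid [ 0.52747062 -0.13677183  0.064     ]
[[-0.    -0.229 -0.973  0.143]
 [-0.002 -0.973  0.229  0.608]
 [-1.     0.002 -0.     0.291]
 [ 0.     0.     0.     1.   ]]
depth pts [ 0.56894943 -0.07084214  0.05128713] [ 0.48726803 -0.20083877  0.07588371] [ 0.52715987 -0.13668509  0.06555638] [0.49813285 0.0508001  0.01706927]
[[-0.229  0.933  0.278  0.219]
 [-0.973 -0.221 -0.062  0.59 ]
 [ 0.003 -0.284  0.959  0.384]
 [ 0.     0.     0.     1.   ]] [[311.77682045   0.         321.81261398]
 [  0.         311.77682045 196.53656286]
 [  0.           0.           1.        ]] [[-0.001  0.284 -0.959 -0.092]
 [ 1.     0.001 -0.001  0.   ]
 [ 0.    -0.959 -0.284 -0.078]
 [ 0.     0.     0.     1.   ]]
```

View pics/w0.png

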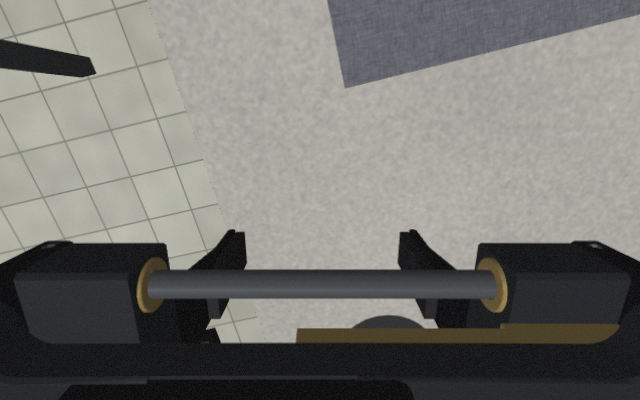

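The first wrist picture shows only the table edge and the fingers. Next I move above the arm, with the camera on the dish side.

Call:
send_rows --pt "0.0004 0.0137 -0.0106 -0.0254 0 0" --pt "0.001 0.0342 -0.0265 -0.0635 0 0" --pt "0.002 0.0685 -0.053 -0.127 0 0" --pt "0.003 0.1096 -0.0848 -0.203 0 0" --pt "0.004 0.1507 -0.1166 -0.279 0 0" --pt "0.006 0.1918 -0.1484 -0.356 0 0" --pt "0.007 0.2329 -0.1802 -0.432 0 0" --pt "0.008 0.274 -0.212 -0.508 0 0" --pt "0.01 0.3151 -0.2438 -0.584 0 0" --pt "0.011 0.3562 -0.2756 -0.66 0 0" --pt "0.012 0.3973 -0.3074 -0.737 0 0" --pt "0.013 0.4384 -0.3392 -0.813 0 0" --pt "0.015 0.4795 -0.371 -0.889 0 0" --pt "0.016 0.5206 -0.4028 -0.965 0 0" --pt "0.017 0.5617 -0.4346 -1.041 0 0" --pt "0.018 0.6028 -0.4664 -1.118 0 0" --pt "0.019 0.637 -0.4929 -1.181 0 0" --pt "0.02 0.6645 -0.5141 -1.232 0 0" --pt "0.021 0.685 -0.53 -1.27 0 0" --pt "0.021 0.685 -0.53 -1.27 0 0" --claw 0

```text
time_s: 2.65
tool_pos: [0.5012, -0.1816, 0.271]
tool_rot: [-14.7, 89.9, -135.3]
wrist_force: [0.1, -0.1, 0.5]
grip_width: 0.0872
```

Run:
```python
from h import *
o=readout.get_obs(); print(o['joints'],o['tool_pos'],o['time_s']); 
w=look('wrist'); np.savez('w1.npz',**w); cv2.imwrite('pics/w1.png',w['color'])
T=toolT(o); print(T.round(3)); print('yhead',np.degrees(np.arctan2(T[1,1],T[0,1])))
```

```text
[-2.42826875e+00  1.41212300e+01 -1.43238684e+01  1.01864152e-01
 -6.16382359e+01  1.51766644e+02] [ 0.5012472  -0.18157033  0.27100774] 2.65
[[-0.002  0.861 -0.509  0.501]
 [-0.002 -0.509 -0.861 -0.182]
 [-1.    -0.001  0.002  0.271]
 [ 0.     0.     0.     1.   ]]
yhead -30.61320249312944
```

View pics/w1.png

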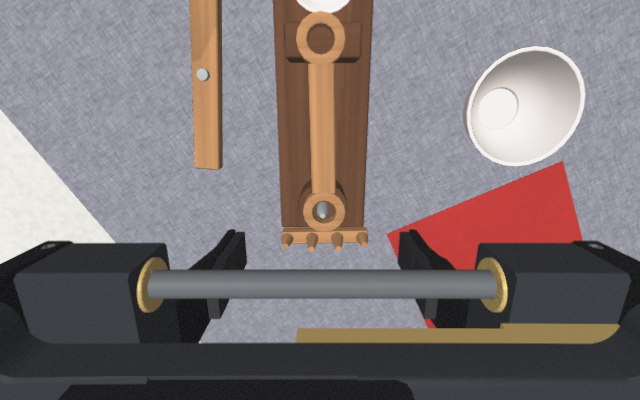

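The wrist view shows the plain eye at about (321,38), the pin eye at (324,210) with the pin tip at about (322,209), and the crossbar at row 237. The board runs between columns 281 and 365.

Run:
```python
from h import *
c=dict(np.load('w1.npz')); T=toolT(readout.get_obs()); Ti=np.linalg.inv(T)
hsv=cv2.cvtColor(c['color'],cv2.COLOR_BGR2HSV)
wood=((hsv[...,0]<22)&(hsv[...,1]>90)&(hsv[...,2]>130)).astype(np.uint8)*255
wood[:, :250]=0; wood[:,390:]=0; wood[255:]=0
wood=cv2.morphologyEx(wood,cv2.MORPH_OPEN,np.ones((3,3)))
# bar edges rows 75..185
rows=np.arange(75,180,5); E=[]
for r in rows:
    x=np.where(wood[r])[0]; E.append([x.min(),r,x.max()+1]) 
E=np.array(E,float); print(E[::5])
L=plane(c,E[:,[0,1]],.064);Rr=plane(c,E[:,[2,1]],.064); M=(L+Rr)/2; print('width',np.linalg.norm(L-Rr,axis=1).mean())
vx,vy,x0,y0=cv2.fitLine(M[:,:2].astype(np.float32),cv2.DIST_L2,0,.01,.01).ravel(); print('bar heading',np.degrees(np.arctan2(vy,vx)))
# outer circles of eyes
for name,(a,b) in dict(plain=(5,62),pin=(192,228)).items():
    pts=[]
    for r in range(a,b):
        x=np.where(wood[r])[0]
        if len(x): pts+= [[x.min(),r],[x.max()+1,r]]
    P=plane(c,np.array(pts),.064)[:,:2]
    A=np.c_[2*P,np.ones(len(P))]
    keep=np.ones(len(P),bool)
    for _ in range(6):
        s=np.linalg.lstsq(A[keep],(P[keep]**2).sum(1),rcond=None)[0]; rad=np.sqrt(s[2]+s[0]**2+s[1]**2)
        keep=abs(np.linalg.norm(P-s[:2],axis=1)-rad)<.0015+.003*(_<3)
    print(name,s[:2],'r',rad,keep.sum(),'tool',(Ti@[s[0],s[1],.064,1])[:3].round(4))
hole=[]
for nm,uv in dict(pintip=[322,209]).items(): print(nm,plane(c,[uv],.078), 'tool',(Ti@np.r_[plane(c,[uv],.078)[0],1])[:3])
# board edges
board=((hsv[...,0]<22)&(hsv[...,1]>80)).astype(np.uint8); B=[]
for r in range(80,180,10):
    x=np.where(board[r,240:400])[0]+240; B.append([x.min(),r,x.max()+1])
B=np.array(B,float); bl=plane(c,B[:,:2],.012); br=plane(c,B[:,[2,1]],.012); m=(bl+br)/2
d=m[0]-m[-1]; print('board heading',np.degrees(np.arctan2(d[1],d[0])),'w',np.linalg.norm(bl-br,axis=1).mean(),'mid',m[0],m[-1])
X=cloud(c); print('depth',X[38,300],X[120,322],X[210,307])
cv2.imwrite('pics/z.png',cv2.resize(c['color'][180:250,270:380],None,fx=6,fy=6,interpolation=cv2.INTER_CUBIC))
```

```text
[[308.  75. 334.]
 [309. 100. 335.]
 [310. 125. 335.]
 [310. 150. 335.]
 [311. 175. 335.]]
width 0.023522380111045793
bar heading 60.600605
plain [ 0.56719803 -0.06798583] r 0.021603848668759175 100 tool [ 2.069e-01 -1.000e-04 -1.311e-01]
pin [ 0.48880579 -0.20646181] r 0.021860160557867072 70 tool [0.2072 0.0028 0.028 ]
pintip [[ 0.49078628 -0.19913379  0.078     ]] tool [0.19316135 0.00079396 0.02067265]
board heading 59.089009092790214 w 0.09767471311136608 mid [ 0.55352745 -0.09532998  0.012     ] [ 0.50381963 -0.17834954  0.012     ]
depth [ 0.55186792 -0.0583261   0.06255504] [ 0.53303317 -0.12779337  0.06319081] [ 0.47485355 -0.19624011  0.06477733]
```

View pics/z.png

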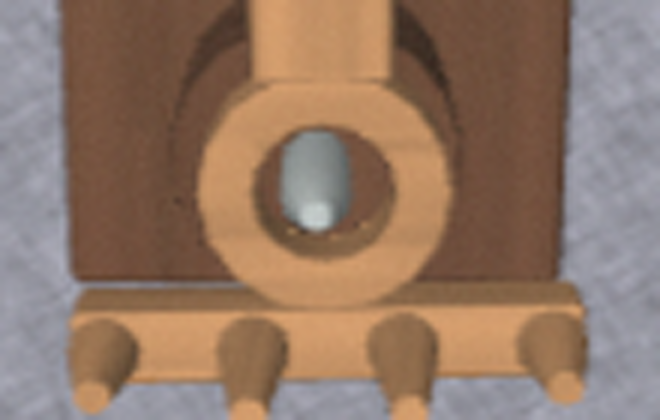

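In the crop, the pin tip is at full-image pixel (322.7,216), nearly centred in its eye. The bar's middle is at tool y +1.4 mm, z -51.6 mm. Now I descend and grip.

Call:
send_rows --pt "0.005 0.0004 -0.01 -0.005 0 0" --pt "0.015 0.001 -0.025 -0.01 0 0" --pt "0.03 0.0014 -0.04 -0.015 0 0" --pt "0.05 0.0014 -0.0515 -0.019 0 0" --pt "0.075 0.0014 -0.0515 -0.019 0 0" --pt "0.1 0.0014 -0.0515 -0.019 0 0" --pt "0.125 0.0014 -0.0515 -0.019 0 0" --pt "0.145 0.0014 -0.0515 -0.019 0 0" --pt "0.157 0.0014 -0.0515 -0.019 0 0" --pt "0.163 0.0014 -0.0515 -0.019 0 0" --pt "0.163 0.0014 -0.0515 -0.019 0 0" --pt "0.163 0.0014 -0.0515 -0.019 0 0"

```text
time_s: 4.2
tool_pos: [0.5286, -0.1372, 0.1088]
tool_rot: [30.9, 89.9, -88.6]
wrist_force: [0.1, 0.3, -0.5]
grip_width: 0.0871
```

Call:
send_rows --pt "0 0 0 0 0 0" --pt "0 0 0 0 0 0" --pt "0 0 0 0 0 0" --pt "0 0 0 0 0 0" --pt "0 0 0 0 0 0" --pt "0 0 0 0 0 0" --pt "0 0 0 0 0 0" --pt "0 0 0 0 0 0" --claw 255 --squeeze 40

```text
time_s: 5.2
tool_pos: [0.5285, -0.1372, 0.1087]
tool_rot: [20.5, 89.9, -98.9]
wrist_force: [-0.6, -0.4, 0.1]
grip_width: 0.0237
```

Call:
send_rows --pt "-0.005 0 0 0 0 0" --pt "-0.013 0 0 0 0 0" --pt "-0.024 0 0 0 0 0" --pt "-0.036 0 0 0 0 0" --pt "-0.05 0 0 0 0 0" --pt "-0.066 0 0 0 0 0" --pt "-0.084 0 0 0 0 0" --pt "-0.1 0 0 0 0 0" --pt "-0.112 0 0 0 0 0" --pt "-0.12 0 0 0 0 0" --pt "-0.12 0 0 0 0 0" --pt "-0.12 0 0 0 0 0"

```text
time_s: 6.7
tool_pos: [0.5282, -0.137, 0.2281]
tool_rot: [-24.5, 89.9, -144.0]
wrist_force: [0.6, 0.3, -1.2]
grip_width: 0.0237
```

Run:
```python
from h import *
o=readout.get_obs(); T=toolT(o); print(o['joints'].round(1),o['tool_pos'],o['grip_width'],'yhead',np.degrees(np.arctan2(T[1,1],T[0,1])), T[:,0])
w=look('wrist'); cv2.imwrite('pics/w2.png',w['color'])
```

```text
[ 2.50e+00  1.76e+01 -1.61e+01  1.00e-01 -5.64e+01  1.48e+02] [ 0.52817551 -0.13703104  0.22808942] 0.023729579071422282 yhead -29.485856430444407 [-0.00148655 -0.00108038 -0.99999831  0.        ]
```

View pics/w2.png

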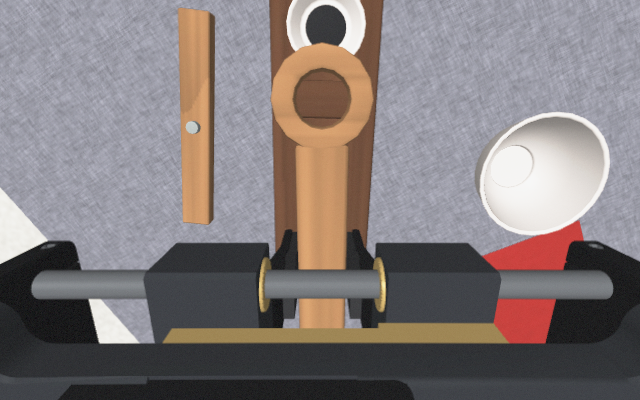

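The arm is held level, with the plain eye at (322,96) and the dish behind it. Next is the half turn, clockwise seen from above.

Call:
send_rows --pt "0 0 0 0.03 0 0" --pt "0 0 0 0.1 0 0" --pt "0 0 0 0.2 0 0" --pt "0 0 0 0.32 0 0" --pt "0 0 0 0.45 0 0" --pt "0 0 0 0.6 0 0" --pt "0 0 0 0.75 0 0" --pt "0 0 0 0.9 0 0" --pt "0 0 0 1.05 0 0" --pt "0 0 0 1.2 0 0" --pt "0 0 0 1.35 0 0" --pt "0 0 0 1.48 0 0" --pt "0 0 0 1.56 0 0" --pt "0 0 0 1.6 0 0"

```text
time_s: 8.5
tool_pos: [0.528, -0.137, 0.2276]
tool_rot: [55.0, 89.8, -156.3]
wrist_force: [-0.6, 0.2, -1.8]
grip_width: 0.0233
```

Call:
send_rows --pt "0 0 0 0.03 0 0" --pt "0 0 0 0.1 0 0" --pt "0 0 0 0.2 0 0" --pt "0 0 0 0.32 0 0" --pt "0 0 0 0.45 0 0" --pt "0 0 0 0.6 0 0" --pt "0 0 0 0.75 0 0" --pt "0 0 0 0.9 0 0" --pt "0 0 0 1.05 0 0" --pt "0 0 0 1.2 0 0" --pt "0 0 0 1.35 0 0" --pt "0 0 0 1.47 0 0" --pt "0 0 0 1.54 0 0" --pt "0 0 0 1.559 0 0" --pt "0 0 0 1.559 0 0" --pt "0 0 0 1.559 0 0"

```text
time_s: 10.5
tool_pos: [0.5281, -0.137, 0.2275]
tool_rot: [143.7, 89.8, -156.9]
wrist_force: [0.4, 0.8, -1.5]
grip_width: 0.0236
```

Run:
```python
from h import *
o=readout.get_obs(); T=toolT(o); print(o['joints'].round(1),o['tool_pos'],o['grip_width'],'yhead',np.degrees(np.arctan2(T[1,1],T[0,1])), T[:,0])
w=look('wrist'); np.savez('w3.npz',**w); cv2.imwrite('pics/w3.png',w['color'])
X=cloud(w)@T[:3,:3]-T[:3,3]@T[:3,:3]
print('tool pts (x should be .044):',X[96,288],X[96,358],X[180,322],X[220,322])
```

```text
[  2.5  17.7 -16.1   0.1 -56.3 -33.2] [ 0.52806009 -0.1370332   0.22749765] 0.023556572451309626 yhead 149.3943819372369 [-0.0027133  -0.00115974 -0.99999565  0.        ]
tool pts (x should be .044): [ 0.04505109 -0.01397332 -0.08212375] [ 0.04401347  0.01527765 -0.08208629] [ 0.0438903   0.00028332 -0.04622304] [ 0.04439567  0.000279   -0.02687435]
```

View pics/w3.png

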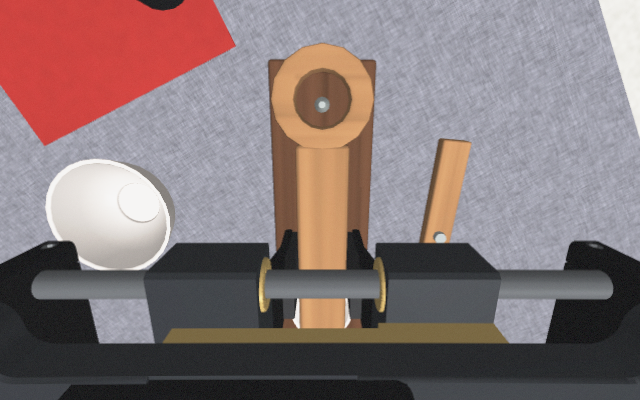

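The pin tip is at (322,104), seen through the hole of the held plain eye at (322.5,96). I work out the offset between them.

Run:
```python
from h import *
c=dict(np.load('w3.npz')); T=toolT(readout.get_obs()); Ti=np.linalg.inv(T)
hsv=cv2.cvtColor(c['color'],cv2.COLOR_BGR2HSV)
g=((hsv[...,1]<70)&(hsv[...,2]>110)); g[:75]=0;g[120:]=0;g[:,:300]=0;g[:,345:]=0
v,u=np.where(g); tip=[u.mean(),v.mean()]; print('tip px',tip,len(u))
w=((hsv[...,0]<22)&(hsv[...,1]>90)&(hsv[...,2]>130)).astype(np.uint8); w[140:]=0
k=cv2.findContours(w,cv2.RETR_EXTERNAL,cv2.CHAIN_APPROX_NONE)[0]; k=max(k,key=cv2.contourArea).reshape(-1,2); k=k[k[:,1]<130]
e=cv2.fitEllipse(k.astype(np.float32)); print('eye',e)
ztop=T[2,3]-.044
P=plane(c,[e[0]],ztop)[0]; Q=plane(c,[tip],.078)[0]
print('eye tool',(Ti@np.r_[P,1])[:3],'pin tool',(Ti@np.r_[Q,1])[:3],'pin world',Q)
```

```text
tip px [np.float64(322.14044943820227), np.float64(104.42696629213484)] 178
eye ((95.24800109863281, 51.98619842529297), (123.7145767211914, 248.6659393310547), 82.96151733398438)
eye tool [ 0.04408357 -0.09023184 -0.09862431] pin tool [ 0.14971888  0.00040658 -0.07867362] pin world [ 0.4872751 -0.2047328  0.078    ]
```

Call:
send_rows --pt "0.005 0 0.001 0 0 0" --pt "0.014 0 0.002 0 0 0" --pt "0.026 0 0.002 0 0 0" --pt "0.04 0 0.002 0 0 0" --pt "0.054 0 0.002 0 0 0" --pt "0.066 0 0.002 0 0 0" --pt "0.076 0 0.002 0 0 0" --pt "0.083 0 0.002 0 0 0" --pt "0.088 0 0.002 0 0 0" --pt "0.092 0 0.002 0 0 0" --pt "0.096 0 0.002 0 0 0" --pt "0.096 0 0.002 0 0 0"

```text
time_s: 12.05
tool_pos: [0.5287, -0.1354, 0.1313]
tool_rot: [141.2, 89.8, -159.4]
wrist_force: [-0.6, -0.2, -1.3]
grip_width: 0.0236
```

Run:
```python
from h import *
w=look('wrist'); cv2.imwrite('pics/w4.png',w['color'])
print(readout.get_obs()['wrist_force'])
```

```text
[ 0.70253684  0.28729012 -0.88527457]
```

View pics/w4.png

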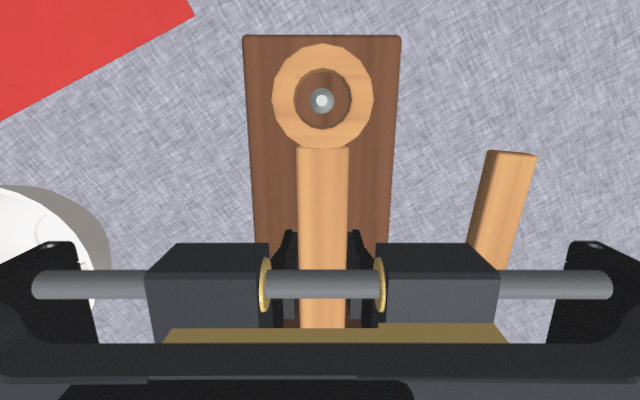

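The pin tip at (321,100) is near the centre of the hole at (322,97), with no contact force. I lower slowly to the seat.

Call:
send_rows --pt "0.003 0 0 0 0 0" --pt "0.007 0 0 0 0 0" --pt "0.011 0 0 0 0 0" --pt "0.015 0 0 0 0 0" --pt "0.018 0 0 0 0 0" --pt "0.02 0 0 0 0 0" --pt "0.0215 0 0 0 0 0" --pt "0.0225 0 0 0 0 0" --pt "0.0225 0 0 0 0 0" --pt "0.0225 0 0 0 0 0"

```text
time_s: 13.35
tool_pos: [0.5288, -0.1355, 0.1091]
tool_rot: [147.1, 89.8, -153.5]
wrist_force: [0.7, 0.6, -0.9]
grip_width: 0.0235
```

Call:
send_rows --pt "0.0005 0 0 0 0 0" --pt "0.001 0 0 0 0 0" --pt "0.0012 0 0 0 0 0" --pt "0.0012 0 0 0 0 0"

```text
time_s: 13.85
tool_pos: [0.5289, -0.1355, 0.1087]
tool_rot: [153.7, 89.9, -146.9]
wrist_force: [-2.1, 0.4, 5.1]
grip_width: 0.0237
```

Contact at +5 N, so it is seated. I open part way, let it settle, then open fully and retreat.

Call:
send_rows --pt "0 0 0 0 0 0" --pt "0 0 0 0 0 0" --pt "0 0 0 0 0 0" --pt "0 0 0 0 0 0" --pt "0 0 0 0 0 0" --pt "0 0 0 0 0 0" --pt "0 0 0 0 0 0" --pt "0 0 0 0 0 0" --claw 60

```text
time_s: 14.85
tool_pos: [0.5289, -0.1355, 0.1087]
tool_rot: [154.7, 89.9, -145.9]
wrist_force: [-0.0, -0.1, 1.0]
grip_width: 0.0666
```

Call:
send_rows --pt "-0.004 0 0 0 0 0" --pt "-0.012 0 0 0 0 0" --pt "-0.025 0 0 0 0 0" --pt "-0.045 0 0 0 0 0" --pt "-0.07 0 0 0 0 0" --pt "-0.1 0 0 0 0 0" --pt "-0.13 0 0 0 0 0" --pt "-0.155 0 0 0 0 0" --pt "-0.165 0 0 0 0 0" --pt "-0.165 0 0 0 0 0" --pt "-0.165 0 0 0 0 0"

```text
time_s: 16.23
tool_pos: [0.5286, -0.1352, 0.2726]
tool_rot: [134.5, 89.7, -166.1]
wrist_force: [-0.1, 0.4, 0.2]
grip_width: 0.0666
```

Run:
```python
from h import *
w=look('wrist'); t=look('top'); X=cloud(w)
cv2.imwrite('pics/w5.png',np.vstack([w['color'][:250],t['color'][100:350]]))
np.savez('w5.npz',**w)
print(readout.get_obs()['time_s'],readout.get_obs()['grip_width'])
```

```text
16.325 0.06618197726687584
```

View pics/w5.png

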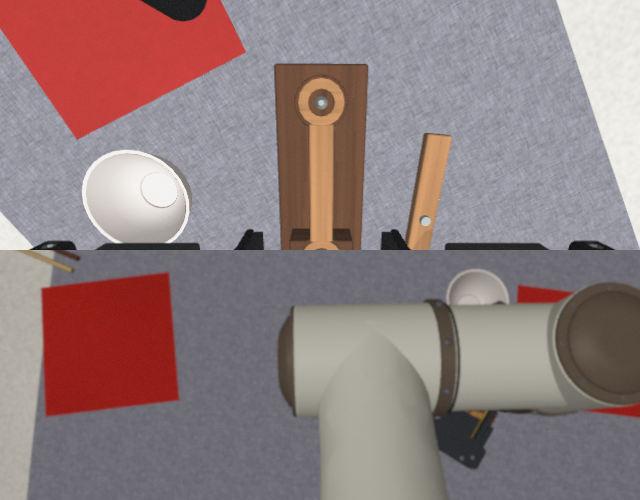

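The wrist view shows the plain eye around the pin at (321,102), the bar running down the board's centre onto the block, and the bowl and paperweight apparently undisturbed. I check height and level by depth, then hand in.

Run:
```python
from h import *
from plant import close_job
X=cloud(dict(np.load('w5.npz')))
for r in (140,170,200,230): print(X[r-2:r+3,312:330].reshape(-1,3).mean(0).round(4))
print(close_job())
```

```text
[ 0.5053 -0.1756  0.0639]
[ 0.5202 -0.1506  0.0639]
[ 0.5354 -0.1249  0.0672]
[ 0.5526 -0.096   0.0638]
the job is handed in; nothing more can be done
None
```

The arm is back on the pin by its plain end's eye, lying along the stand with the prongs at the dish end, and I handed the job in at about 16 s of the 37 s. I gripped it at the middle, lifted it 120 mm clear of the pin and turned it 180° in the air. I then lowered it until it touched (+5 N at the wrist), opened the fingers and drew the hand up clear.

**Last checks:**
- **Pin and line:** the last wrist picture shows the pin inside the plain eye and the bar centred along the board, resting on the block.
- **Height and level:** the bar's top reads 63.8–63.9 mm at three points along it, against 64 mm expected when seated and level. A fourth point read 67.2 mm; I took it for depth noise because its neighbours agree with 64 mm.
- **Bystanders:** the bowl and paperweight look undisturbed, but I judged this by eye and did not re-measure them.
- **Not seen at the end:** the robot hid the stand from the top camera, and the prongs and dish were outside the wrist picture. That the prongs lie at the dish follows from which eye is on the pin and how the bar runs.

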